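# Start the loose hand screw of the shaker tray

## Task

The tray of the bench shaker is held down by two black hand screws on its front strip: one is screwed home, the other only stands in its hole, clearly proud, with its thread not yet caught. Start the proud one as you would by hand: turn its knob backward (counter-clockwise seen from above) until you feel the thread drop, and only then screw it forward (clockwise) one full turn, re-gripping the knob as often as you need and never pulling the screw up out of its hole. Finish while still gripping that knob, holding the screw started: do not let go at the end, do not screw it further, and leave the other screw, the bottles and everything else on the bench as they are.

Things in the scene. Friction and masses are not known exactly. Their poses are not given: they have to be found in the camera images.
- shaker: bench shaker, fixed, cream, 385 x 400 mm, sloped key panel towards the robot. Origin under its middle, +x away from the panel. Tray floor 113 mm above the bench: bare aluminium strip in front, blue mat behind. The two hand screws stand on the strip at own x = -80, y = +135 and -135 mm. End plates at y = +-198 mm: 15 mm above the tray beside the screws, 75 mm farther back
- proud_knob: knob of the proud screw: black fluted plastic disc, 43 mm across, 24 mm tall. Origin on the axis at its mid height (12 mm below its top), +z up; it turns with the screw, +x towards the white radial mark on its grey cap. Gripped from above at any angle. Under it a 32 mm collar, 6 mm tall, and the steel screw, 24 mm across. The nearest tall thing is a black bar 92 mm behind it, 50 mm above the tray
- proud_seat (a point): centre of the top of the steel washer, 3 mm above the tray floor, in whose hole the proud screw stands; fixed. With the screw home its collar would rest here and the knob's origin lie 18 mm above
- screw_lift (a joint): height (m) of the proud screw's collar above its washer; 0 is home. Guided upright; while the thread is uncaught it slides up and down freely and falls by its own weight, 0.15 kg. It stands 23 to 25 mm high at the start. Coarse right-hand thread, 5 mm a turn, riding on the thread end: backward turning raises it at that rate, then it drops one pitch, 5 mm; forward turning afterwards draws it down
- screw_turn (a joint): angle (rad) of the proud screw, growing as it is screwed in (clockwise from above), counted through whole turns, zero arbitrary. Turns easily (0.02 N m), stays where it is left. The drop comes 0.5 to 2 rad backward of the start; a firm grip can hold the screw up, and it then falls when released. The hand must follow the 5 mm a turn up and down
- home_knob (a point): middle of the like knob of the screw that is already home: on its axis, 12 mm below its top, 18 mm above its washer, so about 24 mm lower than the proud knob. Leave alone
- home_turn (a joint): angle (rad) of the screw that is home, 0 at the start; tight. Leave alone
- bottle_left: left sample bottle on the tray: clear glass jar, blue cap, 66 mm across, 135 mm tall, standing between two clamping bars; origin at the centre of its underside. Leave alone
- bottle_right: right sample bottle on the tray, the same as the left one. Leave alone
- dish: white plastic weighing dish, 80 mm across, 22 mm tall, on the pan of the balance left of the shaker; origin under its centre. Leave alone
- beaker: glass beaker, 72 mm across, 95 mm tall, on the hotplate right of the shaker; origin under its centre. Leave alone
- jar: white jar, 68 mm across, 75 mm tall, standing on the bench left of the shaker; origin under its centre. Leave alone
- spatula: spatula with wooden handle, 190 mm long, lying on the bench at the near left. Leave alone
- tip_box: blue pipette tip box with clear lid, 85 x 122 x 67 mm, on the bench at the near right; origin under its centre. Leave alone

How it is judged:
By the outcome, as a careful person would: the job done as asked, in the order asked, and still so for the second after the job is handed in, while the arm keeps its last pose, push and grip.
It also fails if it takes over 72 s, if anything falls off the work surface, if the arm or the gripper's body presses on something with over 40 N, if the wrist force passes 120 N, or if a joint passes its speed limit or range.

## Robot

A 7-joint arm with a two-finger parallel gripper is mounted at the origin on the work surface. World frame = base frame: x ahead of the robot, y to its left, z up, the work surface at z = 0. Lengths are in mm, angles in rad, forces in N, time in s.
With the tool pointing down it reaches from about 425 to 825 mm from the base axis. Payload 3.6 kg.
Tool frame: the origin (TCP) lies at the very end of the fingers, on their centre line; the grasp point (between the pads) lies 19 mm behind it; z points along the fingers, y is the line along which they close (so a half turn about z gives the same grasp; the last joint's range is limited). The gripper opens to 85 mm and grips with 20 to 120 N. Pads are 22 mm wide; open, the fingers measure 114 mm over their backs; the gripper's body (76 mm by 85 mm) begins 54 mm behind the grasp point. The pads swing forward as they close: fully open they stand 13 mm farther back than shut.
Start: joints at [-0.026, 0.615, -0.013, 1.423, 0.008, 1.103, -0.04], TCP at [649.97, 0.024, 207.097] pointing down, gripper open.
Joint ranges: [-3.12, 3.12], [-0.3, 2.06], [-1.34, 1.32], [0.26, 2.42], [-1.36, 4.5], [0.01, 1.98], [-2.84, 2.84]. Speed limits (rad/s): [2.79, 2.79, 3.14, 3.14, 3.14, 3.14, 3.14].

## Interface

Orientations are given as a unit quaternion [w, x, y, z].
In Python, from station import read_state, capture, calibration, hand_in gives the robot as it stands.
- The arm moves only by the tool send_rows, never from a script. Its argument "targets" is a list of rows, each a list of 7 numbers: the turn, a rotation vector about the tool's x, y, z in rad, then the shift along the tool's x, y, z in mm, then the closure, from 0 (fully open) to 1 (shut). A call has 1 to 12 rows; each row shifts and turns the commanded pose from where the row before left it, along the tool's axes as they then stand; what a row does not reach is not made up. A row lasts 1/8 s, in which the tool goes at most 62.5 mm and 10.7 degrees, less where a joint would pass 70% of its speed; a pose out of reach is approached as far as the arm can. A call with a gripper value outside its range is refused whole. The fingers move at their own pace and stop on an object; the grip force is fixed at half the most. Time passes only in rows, so rows that do not move let the fingers close. It gives the time, the measured TCP pose, the force, the opening and the grip force at its end, in the units of the state.
- read_state(): the state, without advancing time (a new reading comes with each control period).
- capture(name): name is "scene" or "side" or "wrist"; returns the picture (400x640x3 uint8, blue, green, red); there is no depth.
- calibration(name): a dict with "camera_matrix" (3x3 intrinsics, pixels), "rvec" (rotation vector, rad) and "tvec" (3), from world to camera coordinates, as OpenCV has them. Camera axes: x right, y down, z forward; pixel columns grow to the right and rows downward; lengths in mm; the calibration is good to about 2 mm. A picture is of the moment at which its call begins: read the wrist's pose just before it. calibration takes no time and is no camera call; for the wrist camera it gives the pose at the moment of the call.
- hand_in(): hands the job in; it is judged then, once.
The state is a dict: "time": time; "joints": joint angles; "qd": joint speeds; "joint_torque": joint torques, N m; "eef_pos": TCP position; "eef_rot": TCP orientation; "ft_force": force on the tool from outside, world axes, zero at the start; "moment": the same for the moment, N m; "gripper_width": opening from 0.0 (shut) to 1.0 (fully open); "grasp_force": force on a finger pad.
Only numpy, scipy, OpenCV 4.12 (cv2) and the standard library are available. Lean on these libraries where they do the work, as an engineer would, in place of code of your own. Each camera call takes 0.05 s, during which the arm holds its last target. There are 200 camera calls.

## Working session

There is one attempt and no reset: what is moved stays moved. The work goes in short steps, Python scripts to look and compute and a tool call to move; the robot and the scene stay as the last step left them, time stands still between calls to the robot, and variables do not carry over. Pictures are saved under pics/ and viewed, at most 10 in all, crops included, and the job is handed in when it is done.

Besides the shell and the picture viewer there is one more tool, called after "Emit:" as a command line: name --pt "numbers of a row" for each row, then --argument value for the rest. send_rows: Moves the arm, as the interface text tells. Its arguments: {"type":"object","properties":{"targets":{"type":"array","items":{"type":"array","items":{"type":"number"}}}},"required":["targets"]}

```bash
mkdir -p pics; python3 - <<'E'
from station import *
import cv2
s=read_state();print({k:s[k] for k in('time','eef_pos','eef_rot','ft_force','gripper_width')})
for n in("scene","side"):
    cv2.imwrite(f"pics/{n}0.png",capture(n));c=calibration(n);print(n,c)
E
```

```text
{'time': 0.0, 'eef_pos': array([6.49159173e+02, 2.28844389e-02, 2.05894844e+02]), 'eef_rot': array([-0.00091855,  0.70706234,  0.70714997, -0.00095788]), 'ft_force': array([-0.85724506,  0.65235502, -0.31924898]), 'gripper_width': 1.0005346931246664}
scene {'camera_matrix': array([[435.81295915,   0.        , 318.17910955],
       [  0.        , 435.81295915, 197.75721395],
       [  0.        ,   0.        ,   1.        ]]), 'rvec': array([ 2.09991351,  0.75298795, -0.35193903]), 'tvec': array([-390.87730226, -128.32503093, 1763.43403009])}
side {'camera_matrix': array([[431.79529057,   0.        , 319.5436068 ],
       [  0.        , 431.79529057, 195.4584471 ],
       [  0.        ,   0.        ,   1.        ]]), 'rvec': array([ 0.40360256, -2.82016979,  1.07751499]), 'tvec': array([ 474.82387201,  195.92920149, 1228.85688835])}
```

View pics/scene0.png

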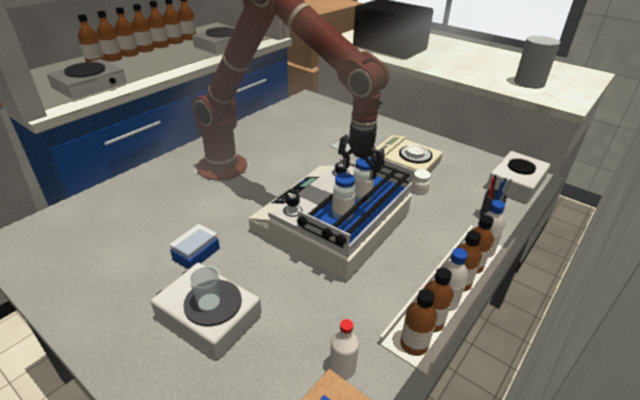

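View pics/side0.png

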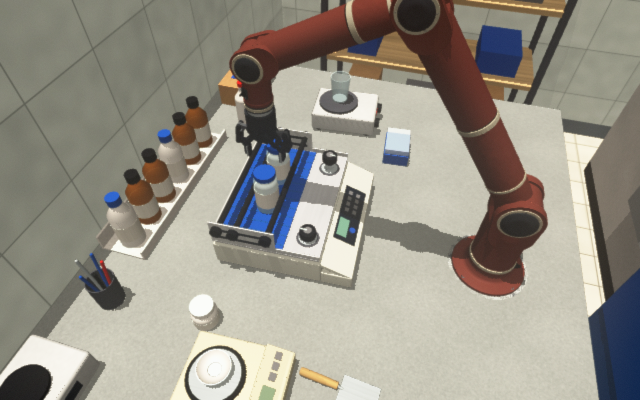

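The side view shows the left knob at about (308,233) and the right one at about (330,158). The scene view shows the right one at about (292,200). I'll zoom in on these.

```bash
python3 - <<'E'
import cv2,numpy as np
a=cv2.imread("pics/side0.png");b=cv2.imread("pics/scene0.png")
f=lambda i,x,y:cv2.resize(i[y:y+50,x:x+66],(400,300),interpolation=cv2.INTER_CUBIC)
cv2.imwrite("pics/z1.png",np.vstack([np.hstack([f(a,275,205),f(a,297,135)]),np.hstack([f(b,259,175),f(b,310,145)])]))
E
```

```text
(no output)
```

View pics/z1.png

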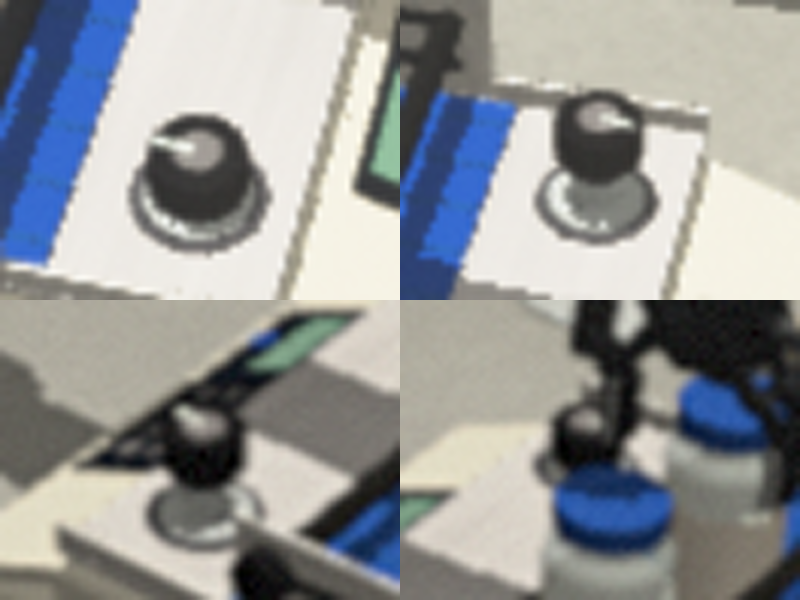

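The upper-right and lower-left crops show the right-hand knob (y<0) well above its washer, so that is the proud one. Its cap is at side (330,154.7) and scene (292.8,195.8). Its washer is at side (329.7,168.3) and scene (293.2,210.8). The home cap is at side (308,229.7).

```bash
cat > h.py <<'E'
from station import *
import cv2,numpy as np
def P(c):
    R=cv2.Rodrigues(c["rvec"])[0];return c["camera_matrix"]@np.c_[R,np.ravel(c["tvec"])]
def ray(c,uv,z):
    H=P(c);M=np.c_[H[:,0],H[:,1],H[:,2]*z+H[:,3]]
    x=np.linalg.solve(M,[*uv,1]);return x[:2]/x[2]
def tri(c1,u1,c2,u2):
    X=cv2.triangulatePoints(P(c1),P(c2),np.array(u1,float).reshape(2,1),np.array(u2,float).reshape(2,1)).ravel();return X[:3]/X[3]
E
python3 - <<'E'
from h import *
a,b=calibration("side"),calibration("scene")
print("cap",tri(a,(330,154.7),b,(292.8,195.8)),ray(a,(330,154.7),170),ray(b,(292.8,195.8),170))
print("washer",tri(a,(329.7,168.3),b,(293.2,210.8)),ray(a,(329.7,168.3),116),ray(b,(293.2,210.8),116))
h=ray(a,(308,229.7),146);p=ray(a,(330,154.7),170);print("home",h,np.linalg.norm(h-p),np.degrees(np.arctan2(*(h-p)[::-1])))
c=calibration("wrist");print(c);s=read_state()
R=cv2.Rodrigues(c["rvec"])[0];print("cam pos",-R.T@c["tvec"],"fwd",R[2],s['eef_pos'])
E
```

```text
cap [ 504.95995839 -136.18953479  168.33389717] [ 502.56577396 -136.36809073] [ 509.19347891 -137.39374705]
washer [ 505.28403364 -136.72104556  110.86434035] [ 501.56260897 -133.94565627] [ 512.91419083 -140.85423716]
home [488.51038157 130.91639418] 267.6537874343232 93.01017691856147
{'camera_matrix': array([[325.96976302,   0.        , 320.56026378],
       [  0.        , 325.96976302, 200.70034613],
       [  0.        ,   0.        ,   1.        ]]), 'rvec': array([-2.82478833e+00, -6.14956423e-04,  3.53496389e-03]), 'tvec': array([-648.16386493,  -41.06183082,  382.81325041])}
cam pos [649.10357498  80.261721   374.92807247] fwd [-0.00237272 -0.31152962 -0.95023348] [6.49253029e+02 2.87824231e-03 2.06032365e+02]
```

Both cameras agree on a knob axis near (505,-136) with its top near 169; 170 was expected. The home knob is 268 mm away against the stated 270. I'll lift, move over the knob, and look with the wrist camera.

Emit:
send_rows --pt "0 0 0 0 0 -35 0" --pt "0 0 0 0 0 -35 0" --pt "0 0 0 -26 -29 0 0" --pt "0 0 0 -30 -32 0 0" --pt "0 0 0 -30 -32 0 0" --pt "0 0 0 -30 -32 0 0" --pt "0 0 0 -20 -20 20 0" --pt "0 0 0 0 0 20 0" --pt "0 0 0 0 0 0 0" --pt "0 0 0 0 0 0 0"

```text
time: 1.35
eef_pos: [505.6, -135.6, 237.5]
eef_rot: [0.0, 0.707, 0.707, 0.0]
ft_force: [0.8, 0.4, -0.5]
gripper_width: 0.997
grasp_force: 0.0
```

```bash
python3 - <<'E'
from h import *
s=read_state();print(s['time'],s['eef_pos'],s['eef_rot'],s['joints'],s['ft_force'])
c=calibration("wrist");i=capture("wrist");cv2.imwrite("pics/w0.png",i)
np.savez("w0.npz",**c)
q=P(c)@[505,-136.5,169,1];print(q[:2]/q[2])
E
```

```text
1.35 [ 505.58990396 -135.59067265  237.53859931] [1.96739861e-04 7.06770114e-01 7.07443205e-01 2.81632560e-04] [ 0.21562136  0.38631906  0.00685744  1.74412298 -0.00336448  1.010528
  0.22471154] [ 0.80260648  0.44168855 -0.45288269]
[320.42068268 204.80323707]
```

View pics/w0.png

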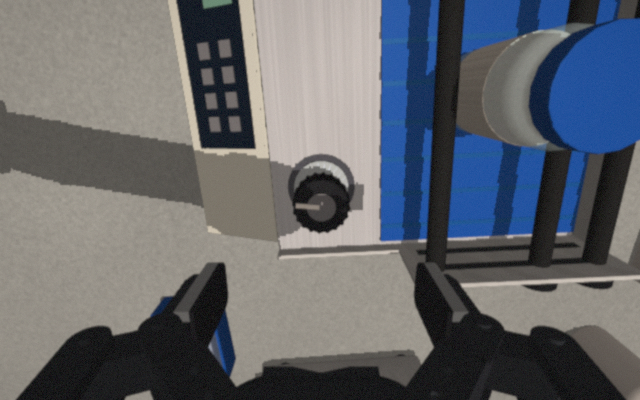

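The wrist view shows the cap at about (322,205), against a prediction of (320.4,204.8). Its mark points left (-x) and the fingers straddle the knob with clear space. I'll descend and grip.

Emit:
send_rows --pt "0 0 0 -0.8 0 25 0" --pt "0 0 0 0 0 30 0" --pt "0 0 0 0 0 30 0" --pt "0 0 0 0 0 18 0.2" --pt "0 0 0 0 0 0 1" --pt "0 0 0 0 0 0 1" --pt "0 0 0 0 0 0 1" --pt "0 0 0 0 0 0 1" --pt "0 0 0 0 0 0 1" --pt "0 0 0 0 0 0 1"

```text
time: 2.65
eef_pos: [505.9, -136.6, 134.9]
eef_rot: [0.001, 0.707, 0.707, 0.001]
ft_force: [0.5, 2.0, 3.5]
gripper_width: 0.471
grasp_force: 60.9
```

```bash
python3 - <<'E'
from h import *
s=read_state();print(s['time'],s['eef_pos'],s['eef_rot'],s['joints'],s['ft_force'],s['moment'],s['gripper_width'],s['grasp_force'])
i=capture("wrist");j=capture("side")
cv2.imwrite("pics/w1.png",np.hstack([i[150:400,140:500],cv2.resize(j[115:215,260:404],(360,250))]))
E
```

```text
2.65 [ 505.94607684 -136.63236054  134.86926959] [0.00081986 0.70699626 0.70721637 0.00078712] [ 0.22005748  0.50854582  0.00337     1.87846563 -0.00307109  0.75235946
  0.22555028] [0.49168225 1.98596103 3.50424411] [ 0.27924731 -0.19652983  0.07948825] 0.47140524793340416 60.85287809371948
```

View pics/w1.png

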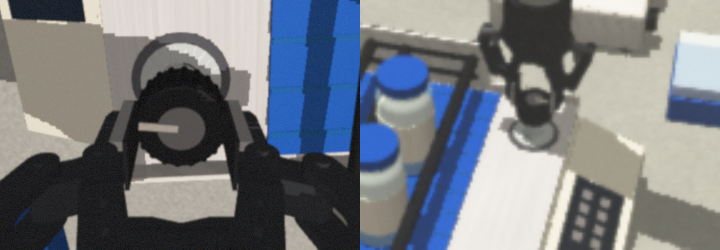

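The knob is gripped centrally: width 0.47, about 40 mm. Its cap and mark show in the wrist view at crop (175,130), and the right screw is held. I'll turn back 0.6 rad while following the rise.

Emit:
send_rows --pt "0 0 -0.15 0 0 -0.12 1" --pt "0 0 -0.15 0 0 -0.12 1" --pt "0 0 -0.15 0 0 -0.12 1" --pt "0 0 -0.15 0 0 -0.12 1" --pt "0 0 0 0 0 0 1" --pt "0 0 0 0 0 0 1"

```text
time: 3.5
eef_pos: [505.5, -136.7, 135.1]
eef_rot: [0.001, 0.467, 0.884, 0.0]
ft_force: [-0.2, 1.9, 5.7]
gripper_width: 0.477
grasp_force: 61.0
```

```bash
cat > look.py <<'E'
from h import *
import sys
s=read_state();np.set_printoptions(precision=3,suppress=True)
print(s['time'],s['eef_pos'],"yaw",2*np.arctan2(s['eef_rot'][2],s['eef_rot'][1]),s['joints'][6],s['ft_force'],s['gripper_width'],s['grasp_force'])
i=capture("wrist");cv2.imwrite(f"pics/{sys.argv[1]}.png",i)
if len(sys.argv)>2:
    o=cv2.imread(f"pics/{sys.argv[2]}.png")
    t=o[240:318,284:350]          # grey cap with mark
    r=cv2.matchTemplate(i[200:350,244:390],t,cv2.TM_CCOEFF_NORMED);_,v,_,l=cv2.minMaxLoc(r)
    print("match",v,"shift px",l[0]-40,l[1]-40)
E
python3 look.py a1
```

```text
3.5 [ 505.454 -136.737  135.066] yaw 2.170354765551974 0.7024478360017778 [-0.205  1.894  5.689] 0.4768295835739108 61.03241801261902
```

Emit:
send_rows --pt "0 0 0 0 0 0 0.35" --pt "0 0 0 0 0 0 0.35" --pt "0 0 0 0 0 0 0.35"

```text
time: 3.92
eef_pos: [504.4, -137.0, 134.1]
eef_rot: [-0.001, 0.467, 0.884, -0.0]
ft_force: [0.8, -0.3, 0.7]
gripper_width: 0.652
grasp_force: 0.0
```

```bash
python3 look.py a2 a1
```

```text
3.925 [ 504.374 -137.039  134.127] yaw 2.17033954516539 0.7027807359920967 [ 0.843 -0.271  0.74 ] 0.6520130976719777 0.0
match 0.9765468239784241 shift px 2 3
```

```bash
cat > capz.py <<'E'
from h import *
import sys
def cap(i,c,xy=(505.5,-136.7)):
    q=P(c)@[*xy,168,1];u=(q[:2]/q[2]).astype(int)
    g=cv2.cvtColor(i,cv2.COLOR_BGR2GRAY);m=np.zeros_like(g);cv2.circle(m,tuple(int(v) for v in u),45,255,-1)
    b=((g>60)&(m>0)).astype(np.uint8);b=cv2.morphologyEx(b,cv2.MORPH_OPEN,np.ones((3,3)))
    n,l,st,ce=cv2.connectedComponentsWithStats(b)
    k=[j for j in range(1,n) if 300<st[j,4]<3000]
    k=min(k,key=lambda j:np.hypot(*(ce[j]-u))) if k else None
    pr={z:(lambda q:(q[:2]/q[2]).round(1))(P(c)@[*xy,z,1]) for z in(160,165,170)}
    return (st[k],ce[k]) if k else None,pr
c=calibration("wrist");i=capture("wrist")if len(sys.argv)<2 else cv2.imread(sys.argv[1]);print(cap(i,c))
E
python3 capz.py pics/a2.png; python3 capz.py pics/a1.png
python3 -c "
import cv2,numpy as np
a=[cv2.resize(cv2.imread(f'pics/{n}.png')[210:370,230:410],(400,356)) for n in('a1','a2')];cv2.imwrite('pics/c1.png',np.hstack(a))"
```

```text
((array([ 280,  261,   67,   41, 1724], dtype=int32), array([319.30742459, 280.65023202])), {160: array([323.1, 265.9]), 165: array([323.2, 271.1]), 170: array([323.3, 276.6])})
((array([ 279,  258,   66,   41, 1691], dtype=int32), array([317.39384979, 278.20520402])), {160: array([323.1, 265.9]), 165: array([323.2, 271.1]), 170: array([323.3, 276.6])})
```

View pics/c1.png

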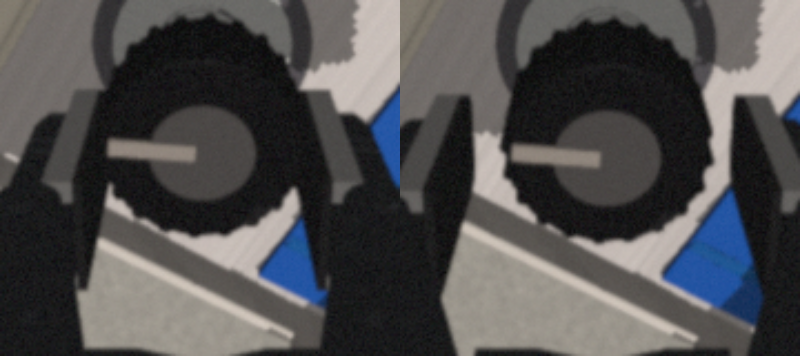

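The cap has not dropped: a drop would move it up the image, and it moved 3 px down because the hand itself sank 1 mm. When gripped, the hand presses down about 5 N, so a drop should show as the force and z falling. I'll re-grip with a slight downward bias and go on in small steps.

Emit:
send_rows --pt "0 0 0 0 0 0.7 1" --pt "0 0 0 0 0 0 1" --pt "0 0 0 0 0 0 1" --pt "0 0 0 0 0 0 1"

```text
time: 4.47
eef_pos: [505.3, -136.6, 134.2]
eef_rot: [0.0, 0.466, 0.885, 0.0]
ft_force: [-0.0, 1.7, 3.9]
gripper_width: 0.475
grasp_force: 60.0
```

Emit:
send_rows --pt "0 0 -0.12 0 0 -0.1 1" --pt "0 0 -0.12 0 0 -0.1 1" --pt "0 0 0 0 0 0 1"

```text
time: 4.85
eef_pos: [505.1, -136.8, 133.5]
eef_rot: [-0.0, 0.358, 0.934, 0.0]
ft_force: [1.1, 0.4, -1.7]
gripper_width: 0.472
grasp_force: 60.6
```

Emit:
send_rows --pt "0 0 -0.12 0 0 -0.1 1" --pt "0 0 -0.12 0 0 -0.1 1" --pt "0 0 0 0 0 0 1"

```text
time: 5.22
eef_pos: [504.9, -137.0, 133.8]
eef_rot: [-0.0, 0.244, 0.97, 0.0]
ft_force: [0.9, -0.0, -1.3]
gripper_width: 0.475
grasp_force: 60.8
```

Fz fell from +3.9 to -1.7 N, the screw's own weight, so the hand is now carrying it and the thread has dropped. I'll release and confirm the fall.

```bash
python3 look.py b1
```

```text
5.225 [ 504.936 -136.974  133.844] yaw 2.647838773903709 1.0832898296863869 [ 0.935 -0.014 -1.343] 0.47532788527614084 60.792564153671265
```

Emit:
send_rows --pt "0 0 0 0 0 0 0.35" --pt "0 0 0 0 0 0 0.35" --pt "0 0 0 0 0 0 0.35"

```text
time: 5.65
eef_pos: [504.8, -136.8, 134.4]
eef_rot: [-0.0, 0.243, 0.97, -0.0]
ft_force: [0.3, -0.6, -0.2]
gripper_width: 0.65
grasp_force: 0.0
```

```bash
python3 look.py b2 b1;python3 capz.py pics/b2.png; python3 capz.py pics/b1.png
python3 -c "
import cv2,numpy as np
a=[cv2.resize(cv2.imread(f'pics/{n}.png')[210:370,230:410],(400,356)) for n in('b1','b2')];cv2.imwrite('pics/c2.png',np.hstack(a))"
```

```text
5.65 [ 504.77  -136.801  134.353] yaw 2.6502698326051615 1.0851590474074508 [ 0.345 -0.571 -0.24 ] 0.6495908701016141 0.0
match 0.9740403294563293 shift px 0 -5
((array([ 279,  256,   64,   39, 1527], dtype=int32), array([316.99934512, 275.2599869 ])), {160: array([321.6, 266.4]), 165: array([321.6, 271.6]), 170: array([321.6, 277.2])})
((array([ 278,  260,   66,   41, 1624], dtype=int32), array([317.23830049, 279.73029557])), {160: array([321.6, 266.4]), 165: array([321.6, 271.6]), 170: array([321.6, 277.2])})
```

View pics/c2.png

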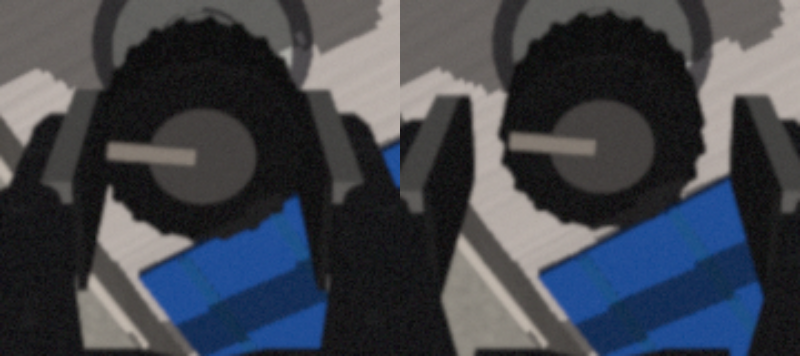

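The drop is confirmed: in the right crop the cap sits about 5 px higher in the image, i.e. about 4–5 mm lower, with the mark unmoved at crop (555,143). With the fingers open I'll wind the hand back 1.5 rad, so the forward turns stay within the joint range and the camera stays clear of the bottle. Then I'll lower 5 mm and grip.

Emit:
send_rows --pt "0 0 -0.15 0 0 0.5 0.35" --pt "0 0 -0.15 0 0 0.5 0.35" --pt "0 0 -0.15 0 0 0.5 0.35" --pt "0 0 -0.15 0 0 0.5 0.35" --pt "0 0 -0.15 0 0 0.5 0.35" --pt "0 0 -0.15 0 0 0.5 0.35" --pt "0 0 -0.15 0 0 0.5 0.35" --pt "0 0 -0.15 0 0 0.5 0.35" --pt "0 0 -0.15 0 0 0.5 0.35" --pt "0 0 -0.15 0 0 0.5 0.35" --pt "0 0 0 0 0 0 0.35" --pt "0 0 0 0 0 0 0.35"

```text
time: 7.2
eef_pos: [504.9, -136.9, 129.3]
eef_rot: [-0.0, -0.482, 0.876, -0.0]
ft_force: [0.8, 0.7, 0.1]
gripper_width: 0.649
grasp_force: 0.0
```

```bash
python3 look.py d0
```

```text
7.2 [ 504.923 -136.888  129.294] yaw 4.148389520000949 2.278185123640606 [0.775 0.653 0.138] 0.6494235988564055 0.0
```

Emit:
send_rows --pt "0 0 0 0 0 0 1" --pt "0 0 0 0 0 0 1" --pt "0 0 0 0 0 0 1" --pt "0 0 0 0 0 0 1"

```text
time: 7.75
eef_pos: [505.9, -137.2, 129.9]
eef_rot: [0.001, -0.483, 0.875, -0.001]
ft_force: [1.2, -2.4, 6.2]
gripper_width: 0.471
grasp_force: 60.2
```

```bash
python3 look.py d1
```

```text
7.75 [ 505.918 -137.243  129.909] yaw 4.150323867242495 2.2798432364290413 [ 1.159 -2.444  6.189] 0.4708032756985092 60.18396735191345
```

Gripped. Now forward half a turn in 20 rows of 0.157 rad.

Emit:
send_rows --pt "0 0 0.157 0 0 0.125 1" --pt "0 0 0.157 0 0 0.125 1" --pt "0 0 0.157 0 0 0.125 1" --pt "0 0 0.157 0 0 0.125 1" --pt "0 0 0.157 0 0 0.125 1" --pt "0 0 0.157 0 0 0.125 1" --pt "0 0 0.157 0 0 0.125 1" --pt "0 0 0.157 0 0 0.125 1" --pt "0 0 0.157 0 0 0.125 1" --pt "0 0 0.157 0 0 0.125 1" --pt "0 0 0 0 0 0 1"

```text
time: 9.18
eef_pos: [506.0, -137.4, 128.6]
eef_rot: [0.001, 0.276, 0.961, -0.0]
ft_force: [1.8, -1.8, 5.4]
gripper_width: 0.474
grasp_force: 60.6
```

Emit:
send_rows --pt "0 0 0.157 0 0 0.125 1" --pt "0 0 0.157 0 0 0.125 1" --pt "0 0 0.157 0 0 0.125 1" --pt "0 0 0.157 0 0 0.125 1" --pt "0 0 0.157 0 0 0.125 1" --pt "0 0 0.157 0 0 0.125 1" --pt "0 0 0.157 0 0 0.125 1" --pt "0 0 0.157 0 0 0.125 1" --pt "0 0 0.157 0 0 0.125 1" --pt "0 0 0.157 0 0 0.125 1" --pt "0 0 0 0 0 0 1" --pt "0 0 0 0 0 0 1"

```text
time: 10.68
eef_pos: [506.0, -137.5, 127.3]
eef_rot: [0.001, 0.874, 0.485, 0.001]
ft_force: [1.4, -1.0, 5.9]
gripper_width: 0.472
grasp_force: 60.9
```

```bash
python3 look.py d2 d1; python3 -c "
import cv2,numpy as np
a=[cv2.resize(cv2.imread(f'pics/{n}.png')[210:370,230:410],(260,231)) for n in('d0','d1','d2')];cv2.imwrite('pics/c3.png',np.hstack(a))"
```

```text
10.675 [ 506.033 -137.458  127.289] yaw 1.0128570249203759 -0.2066578729399201 [ 1.388 -1.048  5.945] 0.4715410897334412 60.87288200855255
match 0.9307911396026611 shift px 0 1
```

View pics/c3.png

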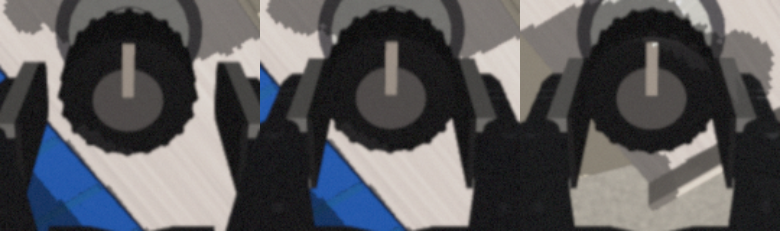

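All three crops show the mark pointing up at the same place. It turned with the hand through half a turn (yaw 4.150 to 1.013), and the hand went down 2.6 mm at steady force, so the thread is engaged. I'll release, wind back half a turn, re-grip and do the second half.

Emit:
send_rows --pt "0 0 0 0 0 0 0.35" --pt "0 0 0 0 0 0 0.35" --pt "0 0 0 0 0 0 0.35" --pt "0 0 -0.175 0 0 0 0.35" --pt "0 0 -0.175 0 0 0 0.35" --pt "0 0 -0.175 0 0 0 0.35" --pt "0 0 -0.175 0 0 0 0.35" --pt "0 0 -0.175 0 0 0 0.35" --pt "0 0 -0.175 0 0 0 0.35" --pt "0 0 -0.175 0 0 0 0.35" --pt "0 0 -0.175 0 0 0 0.35" --pt "0 0 -0.175 0 0 0 0.35"

```text
time: 12.22
eef_pos: [504.4, -136.6, 126.4]
eef_rot: [-0.001, 0.271, 0.962, 0.0]
ft_force: [-0.2, 0.0, 0.1]
gripper_width: 0.653
grasp_force: 0.0
```

Emit:
send_rows --pt "0 0 -0.175 0 0 0 0.35" --pt "0 0 -0.175 0 0 0 0.35" --pt "0 0 -0.175 0 0 0 0.35" --pt "0 0 -0.175 0 0 0 0.35" --pt "0 0 -0.175 0 0 0 0.35" --pt "0 0 -0.175 0 0 0 0.35" --pt "0 0 -0.175 0 0 0 0.35" --pt "0 0 -0.175 0 0 0 0.35" --pt "0 0 -0.175 0 0 0 0.35" --pt "0 0 0 0 0 0 0.35" --pt "0 0 0 0 0 0 0.35"

```text
time: 13.6
eef_pos: [504.7, -136.8, 126.6]
eef_rot: [-0.0, -0.487, 0.874, 0.0]
ft_force: [-0.9, 0.1, 0.5]
gripper_width: 0.649
grasp_force: 0.0
```

Emit:
send_rows --pt "0 0 0 0 0 0 1" --pt "0 0 0 0 0 0 1" --pt "0 0 0 0 0 0 1" --pt "0 0 0 0 0 0 1"

```text
time: 14.1
eef_pos: [505.9, -137.2, 127.4]
eef_rot: [0.001, -0.488, 0.873, -0.001]
ft_force: [0.7, -2.2, 4.3]
gripper_width: 0.471
grasp_force: 60.2
```

```bash
python3 look.py e1
```

```text
14.1 [ 505.903 -137.246  127.383] yaw 4.1602865793694725 2.2816710548545154 [ 0.715 -2.183  4.281] 0.4713051427171233 60.21237552165985
```

Emit:
send_rows --pt "0 0 0.157 0 0 0.125 1" --pt "0 0 0.157 0 0 0.125 1" --pt "0 0 0.157 0 0 0.125 1" --pt "0 0 0.157 0 0 0.125 1" --pt "0 0 0.157 0 0 0.125 1" --pt "0 0 0.157 0 0 0.125 1" --pt "0 0 0.157 0 0 0.125 1" --pt "0 0 0.157 0 0 0.125 1" --pt "0 0 0.157 0 0 0.125 1" --pt "0 0 0.157 0 0 0.125 1" --pt "0 0 0 0 0 0 1"

```text
time: 15.52
eef_pos: [506.0, -137.3, 126.0]
eef_rot: [0.001, 0.271, 0.962, -0.0]
ft_force: [1.4, -3.3, 5.8]
gripper_width: 0.473
grasp_force: 60.3
```

Emit:
send_rows --pt "0 0 0.157 0 0 0.125 1" --pt "0 0 0.157 0 0 0.125 1" --pt "0 0 0.157 0 0 0.125 1" --pt "0 0 0.157 0 0 0.125 1" --pt "0 0 0.157 0 0 0.125 1" --pt "0 0 0.157 0 0 0.125 1" --pt "0 0 0.157 0 0 0.125 1" --pt "0 0 0.157 0 0 0.125 1" --pt "0 0 0.157 0 0 0.125 1" --pt "0 0 0.165 0 0 0.125 1" --pt "0 0 0 0 0 0 1" --pt "0 0 0 0 0 0 1"

```text
time: 17.02
eef_pos: [506.1, -137.4, 124.7]
eef_rot: [0.001, 0.874, 0.486, 0.001]
ft_force: [1.4, -1.1, 5.5]
gripper_width: 0.475
grasp_force: 60.5
```

```bash
python3 look.py e2 e1; python3 -c "
import cv2,numpy as np
from station import capture
a=[cv2.resize(cv2.imread(f'pics/{n}.png')[210:370,230:410],(260,231)) for n in('d2','e1','e2')]
s=cv2.resize(capture('side')[80:290,180:420],(520,455))
cv2.imwrite('pics/c4.png',np.hstack([s,np.vstack(a)[:455,:]]) if 0 else np.hstack([s,np.vstack(a[1:])[:455]]))"
```

```text
17.025 [ 506.051 -137.422  124.726] yaw 1.0148125525288323 -0.20417912106673228 [ 1.381 -1.122  5.482] 0.4748636225561538 60.50277829170227
match 0.9311707615852356 shift px 0 1
```

View pics/c4.png

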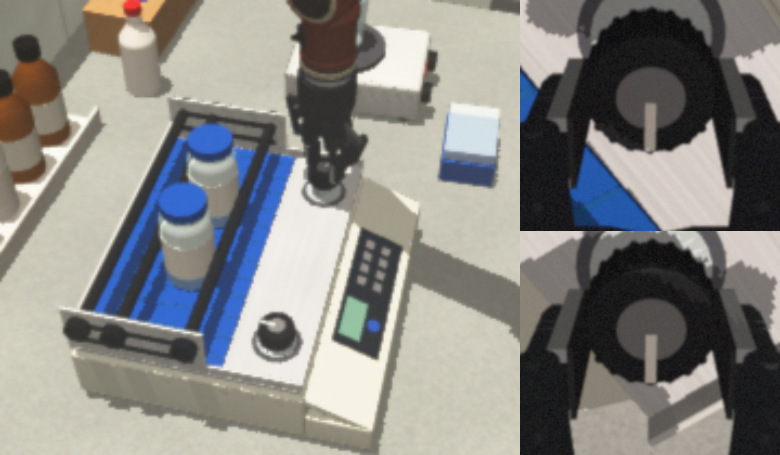

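The knob turned 6.283 rad forward with no slip: the mark stays at the same place in the hand, and the hand sank 5.2 mm in all. The other screw and the bottles are as they were. The grip holds at 60 N.

```bash
python3 -c "from station import hand_in;print(hand_in())"
```

```text
the job is handed in; nothing more can be done
None
```

The right-hand (proud) screw was turned back until its thread dropped, then screwed forward one full turn with one re-grip at the half turn. The job was handed in at 17 s with the knob still gripped.

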